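# Show the underside of a watch movement to the bench camera with an inspection mirror

## Robot

A 7-joint arm with a two-finger parallel gripper is mounted at the origin on the work surface. World frame = base frame: x ahead of the robot, y to its left, z up, the work surface at z = 0. Lengths are in m, angles in rad, forces in N, time in s.
With the tool pointing down it reaches from about 0.4 to 0.85 m from the base axis. Payload 10.4 kg.
Tool frame: the origin (TCP) lies between the finger pads; the fingertips stand 14 mm ahead of it and the grasp point (between the pads) lies 5 mm behind it (r.finger_overhang is the z of the fingertips in the tool frame, in m); z points along the fingers, y is the line along which they close (so a half turn about z gives the same grasp; the last joint's range is limited). The gripper opens to 87 mm and grips with 3 to 60 N. Pads are 19 mm wide; open, the fingers measure 117 mm over their backs; the gripper's body (75 mm by 190 mm) begins 51 mm behind the grasp point.
Start: joints at [-1.205, 0.332, -0.065, 1.46, 0.022, 1.35, -0.088], TCP at [0.237, 0.578, 0.237] pointing down, gripper open.
Joint ranges: [-2.6, 2.6], [-0.5, 2.12], [-1.47, 1.34], [0.16, 2.42], [-1.27, 4.41], [0.06, 2.06], [-2.6, 2.6]. Speed limits (rad/s): [2.22, 2.22, 2.79, 2.79, 3.14, 3.14, 3.14].

## Interface

Orientations are given as a unit quaternion [x, y, z, w].
In Python, from bench import r, optics gives the robot as it stands.
- The arm moves only by the shell command python3 -m pendant 'ROWS' [FORCE]. ROWS is JSON, a list of rows, each a list of 7 numbers: the closure, from -1 (fully open) to 1 (shut), then the shift along the tool's x, y, z scaled (see below), then the turn, a rotation vector about the tool's x, y, z scaled (see below). In form: [[grip, x, y, z, rx, ry, rz], ...]. A call has 1 to 8 rows; each row is the pose to reach, as a shift and turn from the pose commanded when the call began, along the tool's axes at that moment; what a row does not reach only later rows make up. The controller multiplies each number of a shift by 0.3 m and each number of a turn by 120 degrees. A row lasts 1/8 s, in which the tool goes at most 62.5 mm and 10.7 degrees, less where a joint would pass 70% of its speed; a pose out of reach is approached as far as the arm can. A call with a number of a shift or a turn outside -1 to 1 is refused whole. A call with a gripper value outside its range is refused whole. The fingers move at their own pace and stop on an object; FORCE is the grip in N (left out, the last holds). Time passes only in rows, so rows that repeat a pose let the fingers close. It gives the time, the measured TCP pose, the force, the opening and the grip force at its end, in the units of the state.
- r.read_state(): the state, without advancing time (a new reading comes with each control period).
- optics.camera(name): name is "side" or "top" or "wrist"; returns a dict with "pixels" (400x640x3 uint8, red, green, blue), "vfov" (degrees; the focal length in pixels is half the picture's height over the tangent of half this angle, whatever the lens; pixels are square), "cx", "cy" (the principal point, pixels), "rvec" (rotation vector, rad) and "tvec" (3), from world to camera coordinates, as OpenCV has them. Camera axes: x right, y down, z forward; pixel columns grow to the right and rows downward; lengths in m; the calibration is good to about 2 mm. The wrist camera is an equidistant fisheye: a pixel r from the principal point sees the ray r / f radians off the axis. A picture is of the moment at which its call begins. There is no depth.
- r.close_job(): hands the job in; it is judged then, once.
The state is a dict: "time": time; "joint_positions": joint angles; "joint_vel": joint speeds; "joint_torque": joint torques, N m; "ee_pos": TCP position; "eef_rot": TCP orientation; "ft_force": force on the tool from outside, world axes, zero at the start; "torque": the same for the moment, N m; "width": finger opening in m; "grip_force": force on a finger pad.
Only numpy, scipy, OpenCV 4.12 (cv2) and the standard library are available. Lean on these libraries where they do the work, as an engineer would, in place of code of your own. Each camera call takes 0.05 s, during which the arm holds its last target. There are 200 camera calls.

## Task

Using its knob, slide the stage until the centre of the watch movement is right under the fixed pointer, and let go of the knob. Then take the inspection mirror from its rest by the handle and hold it under the movement, which stays dial up: centred below the mark in the middle of its underside, level with the camera's lens, and tilted so that the face looks halfway between straight up and the camera, so that the camera sees the mark in the mirror with your hand out of its view. Finish holding the mirror still in mid-air like that for the picture; never let the mirror or the fingers touch the movement or its holder, and leave the other bench things where they are.

Things in the scene. Friction and masses are not known exactly. Their poses are not given: they have to be found in the camera images.
- station: Stand, white base 250 x 410 mm, 18 high. Origin on the table under the pointer's tip; x away from the robot (within 17 degrees), y left. At right a low camera; a column 130 mm behind carries the pointer's bar, 195 mm high. A stage of two plates slides along the station's x and y, about 2 N each, staying where left; its dark top plate (160 x 165 mm, top at 50 mm) bears knob and holder.
- stage_x (a joint): Travel of the stage along the station's x axis, m, -0.05 to 0.03; at 0 the movement is in line with the pointer
- stage_y (a joint): Travel of the stage's top plate along the station's y axis, m, -0.05 to 0.05; at 0 the movement is in line with the pointer
- knob (a point): Middle of the black round head (18 mm across, 22 mm high, upright) of the stage's push knob, 81 mm above the table, on a post at the robot's left-hand near corner of the top plate, 70 mm nearer the robot and 100 mm to the left of the movement's centre. Gripped here from above it moves the stage in x and y.
- pointer (a point): Tip of the fixed steel pointer, a needle hanging straight down from its bar, 165 mm above the table, 18 mm above the movement's dial. The bar comes from the side away from the robot.
- lens (a point): Centre of the camera's front lens, the end of a grey barrel 32 mm across, 112 mm above the table, 118 mm to the right (station's -y) of the pointer. The camera looks level along the station's +y, straight below the pointer.
- holder: Movement holder on the stage: brass ring 47 mm across outside, 8 high, its underside 140 mm above the table, carried by a bracket from a 12 mm post 55 mm behind its centre (away from the robot). Free below the ring. The movement, 36 mm across with white dial and hands on top, lies in it dial up. Origin below the ring's centre, on the stage's top plate; axes as the station's.
- mark (a point): The mark: a small dark lozenge 5 mm across in the middle of the movement's underside, straight below the centre of the dial, 140 mm above the table, hidden from above. z axis straight down, x axis as the station's.
- view (a point): Not an object: the point 28 mm straight below the mark, at the lens's height, a good place for the middle of the mirror's face. z axis halfway between straight up and the way to the camera (45 degrees from each): the way the face must look. x axis level, as the station's x, away from the robot: a good direction for the mirror's head to point from the handle.
- mirror: Inspection mirror, about 50 g: round steel handle 10 mm across, 100 long, thin stem, flat round head 34 mm across, 4 thick, in line with the handle. Origin mid-handle (the place to grip); x along the handle to the head, whose centre is 100 mm from the origin; z out of the reflecting face. At first it lies level, face up, in its rest, handle axis 45 mm above the table.
- mirror_face (a point): Centre of the mirror's reflecting face (31 mm across), 100 mm along the mirror's x axis and 2 mm up its z axis from its origin; same axes as the mirror.
- rest: Fixed wooden rest for the mirror, base 130 x 60 mm and 10 mm high, with two notched uprights 84 mm apart under the ends of the handle; between them the handle is free. Origin at the middle of its underside, x along the handle.
- loupe: Bystander: black eye loupe, 38 mm across, 46 mm high. Origin under its centre.
- jar: Bystander: small glass jar with metal lid, 48 mm across, 45 mm high. Origin under its centre.
- screwdriver: Bystander: screwdriver 140 mm long, lying on the bench. Origin near its middle, x along it.
Things that resemble listed ones, but are neither listed nor needed, are in the scene too. Several things have the shape of the mirror; the one meant has the colours described above.

How it is judged:
By the outcome, as a careful person would: the job done as asked, in the order asked, and still so for the second after the job is handed in, while the arm keeps its last pose, push and grip.
It also fails if it takes over 64 s, if anything falls off the work surface, if the arm or the gripper's body presses on something with over 40 N, if the wrist force passes 120 N, or if a joint passes its speed limit or range.

## Working session

There is one attempt and no reset: what is moved stays moved. The work goes in short steps, Python scripts to look and compute and a shell command to move; the robot and the scene stay as the last step left them, time stands still between calls to the robot, and variables do not carry over. Pictures are saved under pics/ and viewed, at most 10 in all, crops included, and the job is handed in when it is done.

```bash
ls; mkdir -p pics
cat > h.py <<'E'
import numpy as np, cv2, pickle
from scipy.spatial.transform import Rotation as R
def snap(name,fn):
    from bench import optics
    c=optics.camera(name); pickle.dump(c,open(f'pics/{fn}.pkl','wb'))
    cv2.imwrite(f'pics/{fn}.png',c['pixels'][:,:,::-1]); return c
def load(fn): return pickle.load(open(f'pics/{fn}.pkl','rb'))
def cam(c):
    M=R.from_rotvec(np.ravel(c['rvec'])).as_matrix(); t=np.ravel(c['tvec']); f=200/np.tan(np.radians(c['vfov'])/2)
    return M,t,f
def ray(c,u,v,fish=False):
    M,t,f=cam(c); a=np.array([u-c['cx'],v-c['cy']])/f
    if fish:
        th=np.hypot(*a); d=np.array([*(a*np.sin(th)/max(th,1e-9)),np.cos(th)])
    else: d=np.array([*a,1.])
    d=M.T@d; return -M.T@t,d/np.linalg.norm(d)
def plane(c,u,v,z,fish=False):
    o,d=ray(c,u,v,fish); return o+d*(z-o[2])/d[2]
def proj(c,P,fish=False):
    M,t,f=cam(c); p=M@np.asarray(P)+t
    if fish:
        th=np.arctan2(np.hypot(p[0],p[1]),p[2]); q=p[:2]/np.hypot(p[0],p[1])*th
    else: q=p[:2]/p[2]
    return q*f+[c['cx'],c['cy']]
def tri(rays):
    A=sum(np.eye(3)-np.outer(d,d) for o,d in rays); b=sum((np.eye(3)-np.outer(d,d))@o for o,d in rays)
    return np.linalg.solve(A,b)
E
python3 - <<'E'
from h import *
from bench import r
for n in('side','top'):
    c=snap(n,n+'0'); print(n,c['vfov'],c['cx'],c['cy'],-cam(c)[0].T@cam(c)[1],cam(c)[0][2])
print(r.read_state())
E
```

```text
pics
side 57.634138351768414 321.44964687298165 190.7191567030949 [ 0.41173021 -0.79384032  0.86599664] [ 0.05317022  0.70394673 -0.70825978]
top 54.751033775893994 316.82077278069136 196.07058672500807 [ 0.3204917  -0.06406128  1.15663648] [ 0.14288885  0.01899754 -0.9895564 ]
{'time': 0.1, 'joint_positions': array([-1.20461914,  0.33278057, -0.06472951,  1.46084921,  0.02157431,
        1.34987208, -0.08848388]), 'joint_vel': array([ 0.00169229, -0.00176678,  0.00093063, -0.00332526, -0.00140359,
       -0.0008496 ,  0.00074719]), 'joint_torque': array([ 2.18154135e-03, -6.24532056e+01,  2.50288099e-02, -3.90718925e+01,
       -6.13100175e-02,  3.64405860e-02,  6.86138856e-05]), 'ee_pos': array([0.23676789, 0.57807374, 0.23585497]), 'eef_rot': array([ 1.93138476e-01,  9.81171320e-01, -5.97968841e-04, -1.07808094e-04]), 'ft_force': array([-0.75238086, -0.1203604 , -0.41673408]), 'torque': array([ 0.02224031,  0.0200388 , -0.03506146]), 'grip_force': 0.0, 'width': 0.08682107062276401}
```

View pics/top0.png

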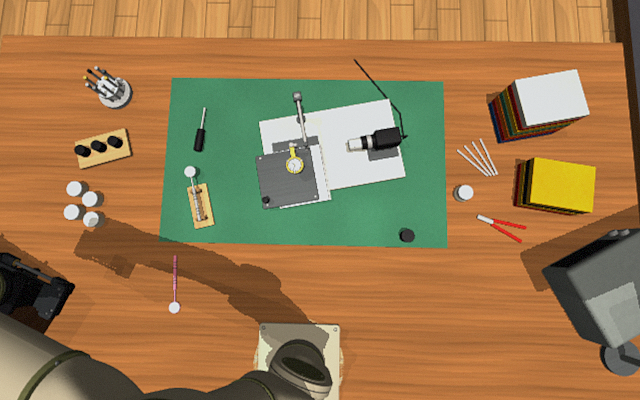

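View pics/side0.png

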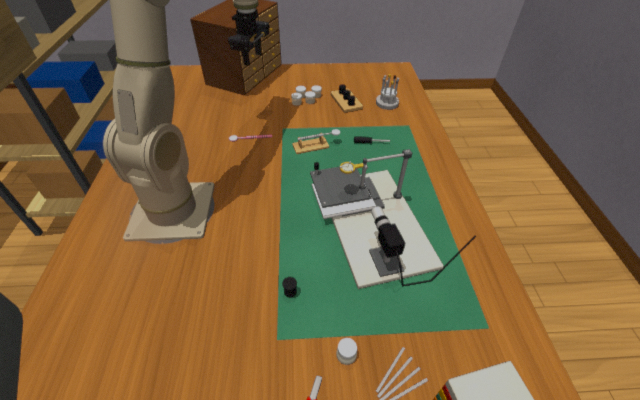

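The top view shows the knob near (266,200), dial (294,166), lens barrel end (348,145) and the mirror in its rest with its head at (191,172). The side view shows the knob at (317,166) and dial (347,167). I'll zoom in for accuracy.

Run:
```python
from h import *
a=load('top0')['pixels'][80:220,175:415]; b=load('side0')['pixels'][120:260,285:445]
a=cv2.resize(a,(480*1,280),interpolation=cv2.INTER_CUBIC); 
a=cv2.resize(load('top0')['pixels'][85:235,245:410],None,fx=4,fy=4,interpolation=cv2.INTER_CUBIC)[:, :660]
cv2.imwrite('pics/topz.png',a[:,:,::-1])
b=cv2.resize(load('side0')['pixels'][125:255,285:445],None,fx=4.5,fy=4.5,interpolation=cv2.INTER_CUBIC)
cv2.imwrite('pics/sidez.png',b[:,:,::-1])
```

```text
(no output)
```

View pics/topz.png

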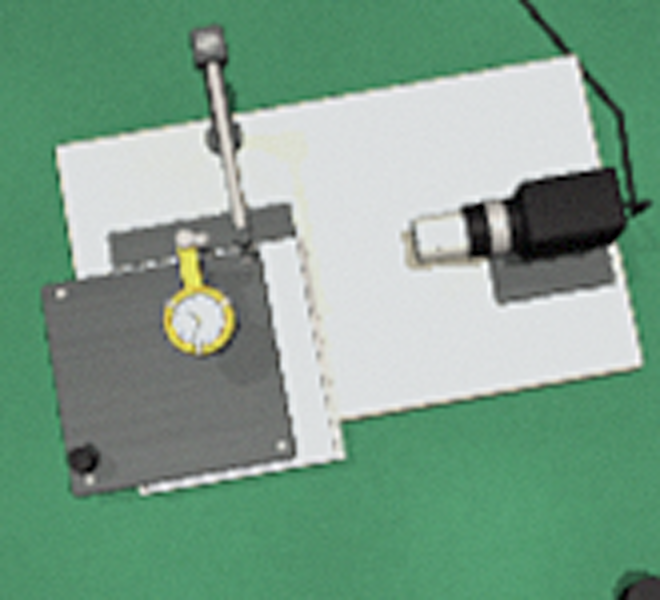

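View pics/sidez.png

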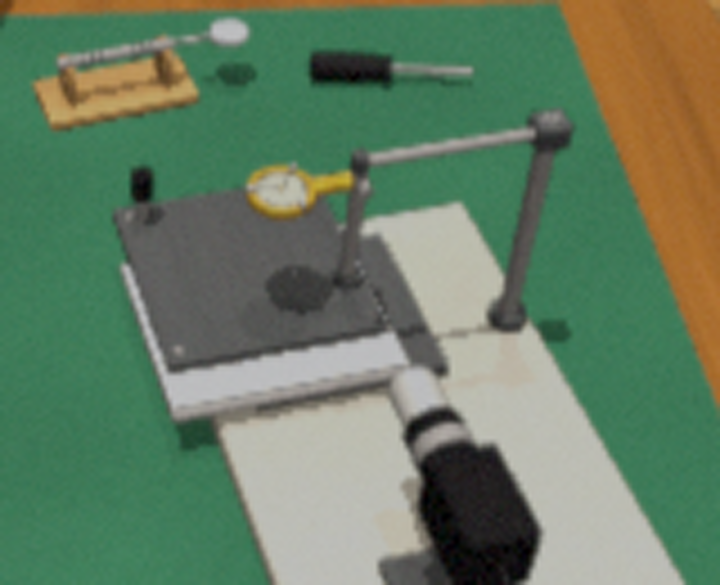

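Zoomed top: dial (199,320), knob (84,459), pointer/bar end (243,250), lens face (413,238), base corners (57,147), (577,55), (640,365). Zoomed side: knob (142,185), dial (281,191), bar end (360,160), barrel end (405,380).

Run:
```python
from h import *
T=load('top0');S=load('side0')
t=lambda x,y:(245+(x+.5)/4-.5,85+(y+.5)/4-.5); s=lambda x,y:(285+(x+.5)/4.5-.5,125+(y+.5)/4.5-.5)
A,B,C=[plane(T,*t(*p),.018) for p in((57,147),(577,55),(640,365))]
print('corners',A,B,C,np.linalg.norm(A-B),np.linalg.norm(B-C))
e=(A-B);e/=np.linalg.norm(e); yaw=np.arctan2(-e[0],e[1]); f=B-C; print('yaw',np.degrees(yaw),np.degrees(np.arctan2(f[1],f[0])))
ex=np.array([np.cos(yaw),np.sin(yaw),0]);ey=np.array([-ex[1],ex[0],0])
print('dial top',plane(T,*t(199,320),.147),'side',plane(S,*s(281,191),.147))
k=plane(T,*t(84,459),.092);print('knob',k,plane(S,*s(142,172),.092))
print('pointer',plane(T,*t(243,250),.165),plane(T,*t(243,243),.195),plane(S,*s(360,158),.2))
L=plane(T,*t(413,238),.115);print('lens',L,'->ptr',L+.118*ey, 'barrel top top',plane(T,*t(413,238),.128))
d=plane(T,*t(199,320),.147);print('knob->mov',k-ex*-.07-ey*.1)
# mirror: top
g=lambda im,x0,x1,y0,y1:im[y0:y1,x0:x1]
for n,c,b in(('top',T,(180,215,160,230)),('side',S,(290,345,122,152))):
    im=c['pixels'][b[2]:b[3],b[0]:b[1]]; hsv=cv2.cvtColor(im,cv2.COLOR_RGB2HSV)
    m=((hsv[...,1]<60)&(hsv[...,2]>110)).astype('uint8')
    k_,lab,st,ce=cv2.connectedComponentsWithStats(m)
    for i in range(1,k_):
        if st[i,4]>5: print(n,st[i],ce[i]+b[0::2][:2],plane(c,*(ce[i]+[b[0],b[2]]),.046))
    cv2.imwrite(f'pics/m{n}.png',cv2.resize(im,None,fx=6,fy=6)[:,:,::-1])
```

```text
corners [0.71330153 0.14086674 0.018     ] [ 0.79344121 -0.25769925  0.018     ] [ 0.55101306 -0.3034578   0.018     ] 0.40654300196095966 0.24670884251826666
yaw 11.368871061308448 10.688880639431733
dial top [0.55010952 0.01722089 0.147     ] side [0.54826302 0.01701844 0.147     ]
knob [0.46214763 0.09890256 0.092     ] [0.46039832 0.10408592 0.092     ]
pointer [ 0.59383741 -0.01192058  0.165     ] [ 0.59018851 -0.01337801  0.195     ] [ 0.59146123 -0.01366809  0.2       ]
lens [ 0.61822731 -0.12709389  0.115     ] ->ptr [ 0.59496659 -0.01140924  0.115     ] barrel top top [ 0.61451146 -0.12630722  0.128     ]
knob->mov [0.5504866  0.01466345 0.092     ]
top [  4   6  17  55 237] [192.64135021 186.84810127] [0.50111498 0.32183514 0.046     ]
side [  7   7  43  11 125] [321.336 134.096] [0.49106542 0.32197911 0.046     ]
```

```bash
python3 -m pendant '[[-1,-0.15,-0.12,0,0,0,0],[-1,-0.3,-0.25,0,0,0,0],[-1,-0.45,-0.37,0,0,0,0],[-1,-0.6,-0.5,0,0,0,0],[-1,-0.75,-0.62,0,0,0,0],[-1,-0.89,-0.74,0,0,0,0],[-1,-0.89,-0.74,0,0,0,0],[-1,-0.89,-0.74,0,0,0,0]]' 20
python3 - <<'E'
from h import *
c=snap('wrist','w1'); print(c['vfov'],c['cx'],c['cy'],-cam(c)[0].T@cam(c)[1],cam(c)[0])
E
```

```text
time: 1.1
ee_pos: [0.3995, 0.2722, 0.2364]
eef_rot: [0.193, 0.981, 0.0, -0.0]
ft_force: [-0.2, -0.4, 0.7]
width: 0.0871
grip_force: 0.0
65.70646984690485 317.0940778655188 197.20728632424914 [0.33253619 0.30050579 0.38479168] [[ 3.80117837e-01  9.24937966e-01  4.35627583e-04]
 [ 8.92734046e-01 -3.67006245e-01  2.61404552e-01]
 [ 2.41942872e-01 -9.89756333e-02 -9.65229232e-01]]
```

View pics/w1.png

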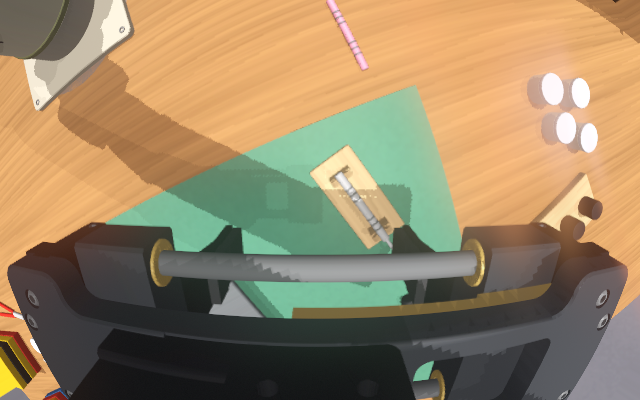

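The wrist view shows the handle from about (337,172) to (378,232) and the gripper hiding the head. I'll measure the handle here and the head in the fixed views.

Run:
```python
from h import *
c=load('w1')
for p in((334,171),(341,171),(337,172),(357,203),(372,226),(385,238)): print(p,plane(c,*p,.045,True))
T=load('top0');S=load('side0')
im=T['pixels'];hsv=cv2.cvtColor(im,cv2.COLOR_RGB2HSV)
for n,c,b in(('top',T,(183,200,164,179)),('side',S,(328,345,126,140))):
    im=c['pixels'][b[2]:b[3],b[0]:b[1]]; hsv=cv2.cvtColor(im,cv2.COLOR_RGB2HSV)
    m=(hsv[...,1]<60)&(hsv[...,2]>110); v,u=np.nonzero(m); 
    print(n,len(u),u.min()+b[0],u.max()+b[0],v.min()+b[2],v.max()+b[2])
    q=((u.min()+u.max())/2+b[0],(v.min()+v.max())/2+b[2]); print(plane(c,*q,.047))
im=load('w1')['pixels'][130:270,290:430]
cv2.imwrite('pics/hz.png',cv2.resize(np.vstack([np.hstack([im,load('top0')['pixels'][110:250,130:270]])]),None,fx=2.8,fy=4)[:,:,::-1])
a=cv2.resize(im,(560,560),interpolation=cv2.INTER_CUBIC); cv2.imwrite('pics/hz.png',a[:,:,::-1])
```

```text
(334, 171) [0.39687549 0.2946028  0.045     ]
(341, 171) [0.3998253  0.30185667 0.045     ]
(337, 172) [0.39919593 0.29729089 0.045     ]
(357, 203) [0.44152101 0.30545189 0.045     ]
(372, 226) [0.47501401 0.31229935 0.045     ]
(385, 238) [0.49600369 0.32204369 0.045     ]
top 113 184 195 166 178
[0.5450711  0.33380495 0.047     ]
side 52 328 339 129 134
[0.53816539 0.33521952 0.047     ]
```

View pics/hz.png

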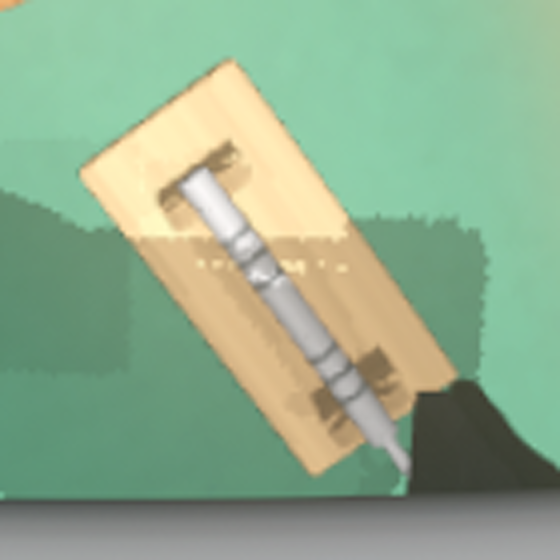

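The handle's near end is at (194,178) in the zoom and its far end at (390,440), with ring grooves between.

```bash
python3 - <<'E'
from h import *
c=load('w1'); q=lambda x,y:plane(c,290+(x+.5)/4-.5,130+(y+.5)/4-.5,.045,True)
a,b=q(196,180),q(390,440); d=b-a; print(a,b,np.linalg.norm(d),'mid',(a+b)/2,'ang',np.degrees(np.arctan2(d[1],d[0])),'head',(a+b)/2+d/np.linalg.norm(d)*.1)
print(q(258,268),q(340,375))
E
python3 -m pendant '[[-1,-0.1,-0.1,0,0,0,0],[-1,-0.2,-0.2,0,0,0,0],[-1,-0.3,-0.3,0,0,0,0],[-1,-0.4,-0.4,0,0,0,0],[-1,-0.409,-0.452,0,0,0,0],[-1,-0.409,-0.452,0,0,0,0],[-1,-0.409,-0.452,0,0,0,0]]'
python3 - <<'E'
from h import *
from bench import r
c=snap('wrist','w2'); s=r.read_state(); print(s['ee_pos'])
print(proj(c,[.4615,.1,.092],True),proj(c,[.592,-.0125,.165],True))
E
```

```text
[0.40266203 0.29788085 0.045     ] [0.49910937 0.3238231  0.045     ] 0.09987536943527453 mid [0.4508857  0.31085197 0.045     ] ang 15.05500007260626 head [0.5474534  0.33682659 0.045     ]
[0.43314462 0.305024   0.045     ] [0.47311828 0.31629928 0.045     ]
time: 2.02
ee_pos: [0.4615, 0.1017, 0.2365]
eef_rot: [0.192, 0.981, 0.0, -0.0]
ft_force: [-0.2, 0.5, -0.1]
width: 0.0871
grip_force: 0.0
[0.46159476 0.10157904 0.23648821]
[314.52421919 191.15399118] [259.78112335 367.9946354 ]
```

Run:
```python
from h import *
c=load('w2'); im=c['pixels'][120:260,230:430]
cv2.imwrite('pics/w2z.png',cv2.resize(im,None,fx=4,fy=4,interpolation=cv2.INTER_CUBIC)[:,:,::-1])
```

```text
(no output)
```

View pics/w2z.png

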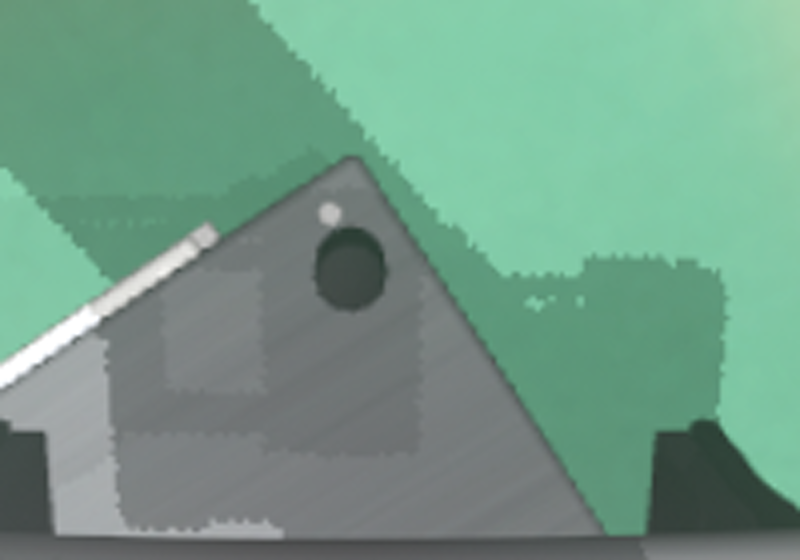

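The knob's top is centred at about (350,275) in the zoom, the plate corner is at (353,157), and its edges run to (605,535) and (0,388).

Run:
```python
from h import *
c=load('w2'); q=lambda x,y,z:plane(c,230+(x+.5)/4-.5,120+(y+.5)/4-.5,z,True)
k=q(350,275,.092); C=q(353,157,.05); print('knob',k,'corner',C)
w=q(314,270,.085)-q(386,270,.085);print('width',np.linalg.norm(w))
d=q(605,535,.05)-C; print('x edge',np.degrees(np.arctan2(d[1],d[0])))
# bottom left edge of dark plate
d=C-q(110,320,.05); print('y edge',np.degrees(np.arctan2(-d[0],d[1])))
for yaw in(10.5,11,11.4):
    y=np.radians(yaw);ex=np.array([np.cos(y),np.sin(y),0]);ey=np.array([-ex[1],ex[0],0]); print(yaw,k+.07*ex-.1*ey)
```

```text
knob [0.45987822 0.10339919 0.092     ] corner [0.43892416 0.11286479 0.05      ]
width 0.01790973671399021
x edge 11.68809864076585
y edge 11.546151962849772
10.5 [0.54692962 0.01783019 0.092     ]
11 [0.54767302 0.0185931  0.092     ]
11.4 [0.54826294 0.01920809 0.092     ]
```

```bash
python3 -m pendant '[[-1,0.006,0.002,0.15,0,0,0],[-1,0.006,0.002,0.3,0,0,0],[-1,0.006,0.002,0.42,0,0,0],[-1,0.006,0.002,0.5,0,0,0],[-1,0.006,0.002,0.528,0,0,0],[-1,0.006,0.002,0.528,0,0,0],[-1,0.006,0.002,0.528,0,0,0]]' 20
python3 -m pendant '[[0.7,0,0,0,0,0,0],[1,0,0,0,0,0,0],[1,0,0,0,0,0,0],[1,0,0,0,0,0,0],[1,0,0,0,0,0,0],[1,0,0,0,0,0,0]]' 20
```

```text
time: 2.95
ee_pos: [0.4612, 0.1015, 0.0792]
eef_rot: [0.193, 0.981, 0.001, 0.001]
ft_force: [-0.3, 0.3, -0.2]
width: 0.0869
grip_force: 0.0
time: 3.7
ee_pos: [0.4605, 0.101, 0.0781]
eef_rot: [0.193, 0.981, 0.0, -0.0]
ft_force: [0.6, 0.5, 0.1]
width: 0.0348
grip_force: 0.0
```

```bash
python3 -m pendant '[[1,0,0,0,0,0,0],[1,0,0,0,0,0,0],[1,0,0,0,0,0,0],[1,0,0,0,0,0,0]]' 20 | grep -E 'wid|grip|ee'
python3 -m pendant '[[1,-0.03,-0.006,0,0,0,0],[1,-0.06,-0.012,0,0,0,0],[1,-0.09,-0.018,0,0,0,0],[1,-0.12,-0.025,0,0,0,0],[1,-0.15,-0.032,0,0,0,0],[1,-0.153,-0.033,0,0,0,0],[1,-0.153,-0.033,0,0,0,0],[1,-0.153,-0.033,0,0,0,0]]'
python3 - <<'E'
from h import *
T=snap('top','top2');S=snap('side','side2');W=snap('wrist','w3')
a=cv2.resize(T['pixels'][125:195,265:345],None,fx=7,fy=7,interpolation=cv2.INTER_CUBIC)[:,:,::-1]
b=cv2.resize(S['pixels'][135:215,325:415],None,fx=7,fy=7,interpolation=cv2.INTER_CUBIC)[:,:,::-1]
b=b[:490]; cv2.imwrite('pics/ab.png',cv2.resize(np.hstack([a,b[:,:560]]),None,fx=.71,fy=.71)); print(a.shape,b.shape)
E
```

```text
ee_pos: [0.4606, 0.1011, 0.0781]
eef_rot: [0.193, 0.981, 0.0, 0.0]
width: 0.0171
grip_force: 20.0
time: 5.2
ee_pos: [0.4995, 0.0741, 0.0782]
eef_rot: [0.193, 0.981, -0.0, 0.0]
ft_force: [2.6, -1.3, -0.3]
width: 0.0172
grip_force: 20.0
(490, 560, 3) (490, 630, 3)
```

View pics/ab.png

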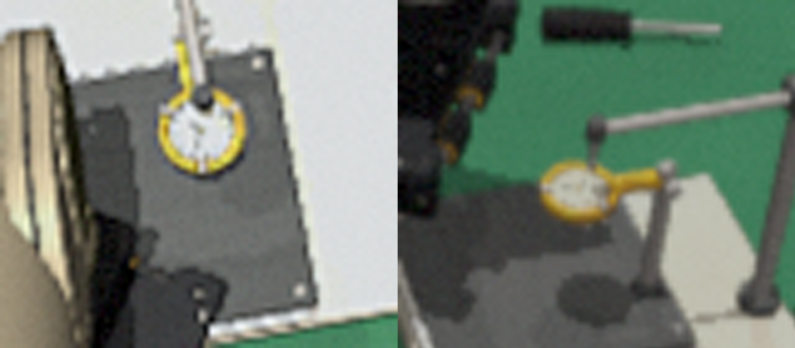

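The crop shows the dial at (202,130) in the top view and (578,190) in the side view. The bar end is at (204,97) / (597,130), and the needle tip is at about (594,168) in the side view, so a few mm remain.

```bash
cat > ptr.py <<'E'
from h import *
def ring(c,b,name):
    im=c['pixels'][b[2]:b[3],b[0]:b[1]]; big=cv2.resize(im,None,fx=6,fy=6,interpolation=cv2.INTER_CUBIC); h=cv2.cvtColor(big,cv2.COLOR_RGB2HSV)
    m=((h[...,0]>18)&(h[...,0]<32)&(h[...,1]>130)&(h[...,2]>100)).astype('uint8')
    cs,_=cv2.findContours(m,cv2.RETR_EXTERNAL,cv2.CHAIN_APPROX_NONE); p=np.vstack([q for q in cs if len(q)>20])[:,0].astype(float)
    P=np.array([plane(c,*((x+.5)/6-.5+b[0::2]),.144)[:2] for x in p])
    # robust circle of radius 23.5 mm
    from scipy.optimize import least_squares
    f=least_squares(lambda q:np.hypot(*(P-q).T)-.0235,P.mean(0),loss='soft_l1',f_scale=.0005); 
    print(name,'ring centre',f.x,'med res',np.median(abs(f.fun)),len(P)); return f.x
def run(t,s):
    T=load(t);S=load(s)
    a=ring(T,np.array([285,325,135,165]),t); b=ring(S,np.array([340,386,155,185]),s); return a,b
E
python3 - <<'E'
from ptr import *
a,b=run('top2','side2')
T=load('top2');S=load('side2');k=.71*7
o=lambda x,y:((x+.5)/k-.5+265,(y+.5)/k-.5+125); s=lambda x,y:((x-397.6+.5)/k-.5+325,(y+.5)/k-.5+135)
rt,rs=ray(T,*o(204,97)),ray(S,*s(597,130)); print('bar end',tri([rt,rs]))
for z in(.165,.175): print('tip side',z,plane(S,*s(594,168),z))
for z in(.19,.2): print('bar top',z,plane(T,*o(204,97),z), plane(S,*s(597,130),z))
y=np.radians(11.5);ey=np.array([-np.sin(y),np.cos(y),0])
for z in (.112,.128): L=plane(T,245+413.5/4-.5,85+238.5/4-.5,z); print(L+.118*ey)
E
```

```text
top2 ring centre [ 0.59182811 -0.01017673] med res 0.0026689445088302587 535
side2 ring centre [ 0.59138536 -0.00739122] med res 0.0035208255046061086 471
bar end [ 0.59254245 -0.01408858  0.19663662]
tip side 0.165 [ 0.59384606 -0.01133765  0.165     ]
tip side 0.175 [ 0.59124811 -0.02250037  0.175     ]
bar top 0.19 [ 0.59494364 -0.01372967  0.19      ] [ 0.59381517 -0.00652386  0.19      ]
bar top 0.2 [ 0.59210439 -0.01425036  0.2       ] [ 0.5911216  -0.01817061  0.2       ]
[ 0.59555939 -0.01164431  0.112     ]
[ 0.59098604 -0.0106761   0.128     ]
```

```bash
sed -i 's/^    f=least.*/    q=P.mean(0) if q0 is None else np.array(q0)\n    for w in (.005,.004,.0025,.002):\n        Q=P[abs(np.hypot(*(P-q).T)-.0235)<w]; f=least_squares(lambda q:np.hypot(*(Q-q).T)-.0235,q,loss="soft_l1",f_scale=.0005); q=f.x\n    P=Q/; s/,name):/,name,q0=None):/; s/^def run(t,s)/def run(t,s,q0=None)/; s/,t);/,t,q0);/; s/,s); return/,s,q0); return/' ptr.py
sed -i 's/^    P=Q$/    P=Q/' ptr.py
python3 - <<'E'
from ptr import *
a,b=run('top2','side2',(.59,-.01))
run('top2','side2',(.588,-.013))
T=load('top2');S=load('side2');k=.71*7
print(plane(T,(202.5)/k-.5+265,130.5/k-.5+125,.148),plane(S,(578-397.6+.5)/k-.5+325,190.5/k-.5+135,.148))
c=load('w3');print(proj(c,[.592,-.0125,.165],True),proj(c,[.588,-.01,.148],True))
E
```

```text
top2 ring centre [ 0.58960271 -0.01060203] med res 0.0004586458360957904 236
side2 ring centre [ 0.58659509 -0.0100518 ] med res 0.0005056204942958074 178
top2 ring centre [ 0.58960271 -0.01060203] med res 0.0004586462316620091 236
side2 ring centre [ 0.58659509 -0.0100518 ] med res 0.0005056204653687557 178
[ 0.588478   -0.01093664  0.148     ] [ 0.58597549 -0.01140562  0.148     ]
[234.99308107 499.32723666] [239.22165608 473.28431458]
```

```bash
python3 -m pendant '[[1,-0.009,-0.003,0,0,0,0],[1,-0.0187,-0.006,0,0,0,0],[1,-0.0187,-0.006,0,0,0,0],[1,-0.0187,-0.006,0,0,0,0]]'
python3 - <<'E'
from ptr import *
T=snap('top','top3');S=snap('side','side3')
run('top3','side3',(.592,-.013))
a=cv2.resize(T['pixels'][130:175,280:330],None,fx=8,fy=8,interpolation=cv2.INTER_CUBIC)[:,:,::-1]
b=cv2.resize(S['pixels'][150:195,340:390],None,fx=8,fy=8,interpolation=cv2.INTER_CUBIC)[:,:,::-1]
cv2.imwrite('pics/ab3.png',np.hstack([a,b]))
E
```

```text
time: 5.85
ee_pos: [0.5038, 0.0707, 0.0781]
eef_rot: [0.193, 0.981, 0.0, 0.0]
ft_force: [-0.3, 0.7, 0.9]
width: 0.0173
grip_force: 20.0
top3 ring centre [ 0.5938192  -0.01396336] med res 0.00038749160533841503 252
side3 ring centre [ 0.59080681 -0.01375427] med res 0.0006414008406794985 161
```

View pics/ab3.png

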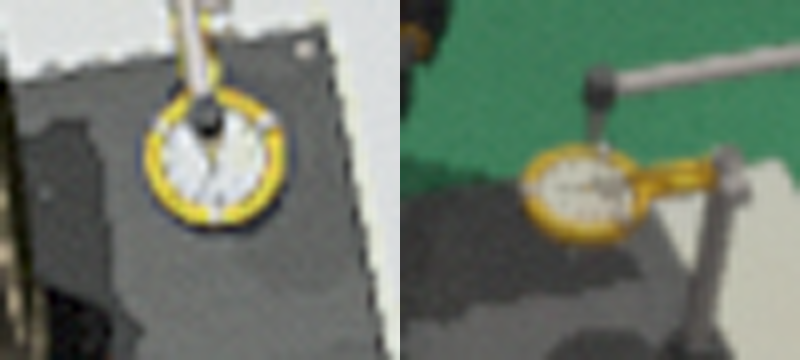

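The bar-end head is at (208,119) top and (600,88) side. In the side view the needle runs down to about (600,150), and the ring centre is at about (585,195).

Run:
```python
from ptr import *
T=load('top3');S=load('side3')
o=lambda x,y:((x+.5)/8-.5+280,(y+.5)/8-.5+130); s=lambda x,y:((x-400+.5)/8-.5+340,(y+.5)/8-.5+150)
print('bar end tri',tri([ray(T,*o(208,119)),ray(S,*s(600,88))]))
for z in(.195,.198,.2):print(z,plane(T,*o(208,119),z),plane(S,*s(600,88),z))
# where would tip and centre project if the ring centre (per camera) were right under pointer
for n,c,q,inv in(('top',T,(.59382,-.01396),lambda p:((p[0]-280+.5)*8-.5,(p[1]-130+.5)*8-.5)),('side',S,(.59081,-.01375),lambda p:((p[0]-340+.5)*8+399.5,(p[1]-150+.5)*8-.5))):
    for z in(.148,.165,.195,.2): print(n,z,inv(proj(c,[*q,z])))
```

```text
bar end tri [ 0.59181041 -0.0139145   0.19715885]
0.195 [ 0.59267466 -0.01379519  0.195     ] [ 0.59213859 -0.01147785  0.195     ]
0.198 [ 0.59182554 -0.01395201  0.198     ] [ 0.59133199 -0.01497577  0.198     ]
0.2 [ 0.59125945 -0.01405655  0.2       ] [ 0.59079426 -0.01730771  0.2       ]
top 0.148 (np.float64(214.85965454984307), np.float64(154.24596228322457))
top 0.165 (np.float64(212.66324507912213), np.float64(140.6547054908533))
top 0.195 (np.float64(208.60543118788974), np.float64(115.54518408941863))
top 0.2 (np.float64(207.90538863968231), np.float64(111.2133606452453))
side 0.148 (np.float64(584.6346669014156), np.float64(190.04877295299661))
side 0.165 (np.float64(589.0927237154206), np.float64(155.38854371397088))
side 0.195 (np.float64(597.2131787749167), np.float64(92.25412312894355))
side 0.2 (np.float64(598.5991491025075), np.float64(81.47856523971359))
```

```bash
python3 -m pendant '[[-1,0,0,0,0,0,0],[-1,0,0,0,0,0,0],[-1,0,0,0,0,0,0],[-1,0,0,0,0,0,0],[-1,0,0,-0.02,0,0,0],[-1,0,0,-0.06,0,0,0]]' | grep -E 'ee_|wid|force'
python3 -m pendant '[[-1,0,0,-0.1,0,0,0],[-1,0,0,-0.2,0,0,0],[-1,0,0,-0.35,0,0,-0.06],[-1,0,0,-0.5,0,0,-0.14],[-1,0,0,-0.5,0,0,-0.22],[-1,0,0,-0.5,0,0,-0.281],[-1,0,0,-0.5,0,0,-0.281],[-1,0,0,-0.5,0,0,-0.281]]'
python3 - <<'E'
from ptr import *
snap('top','top4');snap('side','side4'); run('top4','side4',(.592,-.013))
E
```

```text
ee_pos: [0.5036, 0.0705, 0.0966]
ft_force: [-0.1, 0.5, 0.5]
width: 0.0692
grip_force: 0.0
time: 7.7
ee_pos: [0.5038, 0.0706, 0.2465]
eef_rot: [-0.098, 0.995, 0.0, 0.0]
ft_force: [-1.4, -0.5, 0.4]
width: 0.0869
grip_force: 0.0
top4 ring centre [ 0.59339725 -0.01331126] med res 0.00031160752646978464 134
side4 ring centre [ 0.5912069  -0.01399866] med res 0.00046288853414827233 170
```

```bash
python3 -m pendant '[[-1,0.03,0,-0.05,-0.08,0,0],[-1,0.06,0,-0.05,-0.16,0,0],[-1,0.06,0,-0.05,-0.24,0,0],[-1,0.06,0,-0.05,-0.32,0,0],[-1,0.06,0,-0.05,-0.375,0,0],[-1,0.06,0,-0.05,-0.375,0,0],[-1,0.06,0,-0.05,-0.375,0,0],[-1,0.06,0,-0.05,-0.375,0,0]]'
python3 -c "
from bench import r;print(r.read_state()['joint_positions'].round(2))"
```

```text
time: 8.8
ee_pos: [0.4862, 0.068, 0.262]
eef_rot: [-0.093, 0.919, 0.38, -0.038]
ft_force: [0.0, 0.6, 0.5]
width: 0.0869
grip_force: 0.0
[-0.24  0.26  0.54  1.76 -0.79  1.62  2.23]
```

```bash
python3 -m pendant '[[-1,0,0,0,0.08,0,0],[-1,0,0,0,0.16,0,0],[-1,0,0,0,0.24,0,0],[-1,0,0,0,0.32,0,0],[-1,0,0,0,0.375,0,0],[-1,0,0,0,0.375,0,0],[-1,0,0,0,0.375,0,0]]'
python3 - <<'E'
from h import *
from bench import r
s=r.read_state();M=R.from_quat(s['eef_rot']).as_matrix();print(M.T@(np.array([.451,.311,.2])-s['ee_pos'])/.3, np.degrees(np.arctan2(M[1,0],M[0,0])))
E
```

```text
time: 9.68
ee_pos: [0.4862, 0.0666, 0.2614]
eef_rot: [-0.099, 0.995, 0.001, 0.0]
ft_force: [-0.3, -0.1, -0.1]
width: 0.087
grip_force: 0.0
[-0.04596225  0.82119395  0.2067942 ] -168.59690251076466
```

```bash
python3 -m pendant '[[-1,-0.007,0.12,0.03,0,0,0],[-1,-0.014,0.25,0.06,0,0,-0.01],[-1,-0.02,0.4,0.09,0,0,-0.02],[-1,-0.03,0.55,0.13,0,0,-0.03],[-1,-0.037,0.7,0.17,0,0,-0.03],[-1,-0.046,0.821,0.207,0,0,-0.03],[-1,-0.046,0.821,0.207,0,0,-0.03],[-1,-0.046,0.821,0.207,0,0,-0.03]]'
python3 - <<'E'
from h import *
from bench import r
c=snap('wrist','w5'); s=r.read_state()
print(s['ee_pos'])
h=cv2.cvtColor(c['pixels'],cv2.COLOR_RGB2HSV)
pts=[]
for t in np.linspace(-.035,.035,15):
    ctr=np.array([.451,.311,.045])+t*np.array([np.cos(.2628),np.sin(.2628),0]); n=np.array([-np.sin(.2628),np.cos(.2628),0])
    ws=np.linspace(-.02,.02,81); row=[]
    for w in ws:
        u,v=proj(c,ctr+w*n,True).round().astype(int); row.append(h[v,u,1] if 0<=v<400 and 0<=u<640 else 255)
    row=np.array(row); g=ws[row<55]; print(round(t,3), g.min() if len(g) else None,g.max() if len(g) else None, row[::8])
E
```

```text
time: 10.68
ee_pos: [0.4518, 0.3095, 0.1991]
eef_rot: [-0.13, 0.992, 0.0, -0.0]
ft_force: [-0.4, -0.1, -0.1]
width: 0.0872
grip_force: 0.0
[0.45190834 0.30939062 0.19931182]
-0.035 -0.0055 0.004 [68 67 76 78  9  4 30 82 85 84 71]
-0.03 -0.0055 0.004 [68 67 76 79 12  4 31 82 85 81 71]
-0.025 -0.0055 0.004 [69 68 76 75  7  4 29 84 86 82 73]
-0.02 -0.0055 0.004 [97 68 77 74 10  4 31 84 85 83 73]
-0.015 -0.0055 0.004 [95 80 77 74  9  4 18 86 85 82 72]
-0.01 -0.0055 0.004 [95 97 77 73  7  5 30 86 84 82 73]
-0.005 -0.0055 0.004 [96 97 98 74  7  4 30 86 85 81 73]
0.0 -0.0055 0.004 [97 98 98 97 10  5 30 86 81 81 73]
0.005 -0.0055 0.004 [94 96 98 96 11  3 31 78 75 79 74]
0.01 -0.0055 0.004 [93 93 98 96 11  9 26 97 95 95 95]
0.015 -0.0045000000000000005 0.004 [94 93 98 96 15 12 48 96 93 86 95]
0.02 -0.006 0.004 [93 94 97 98 10  7 46 97 84 95 95]
0.025 -0.006 0.004 [ 97  96 101 102   7   7  46 102  97  97  95]
0.03 -0.006 0.004 [ 93  97 102  99  12   6  39 100 102  76  75]
0.035 -0.006 0.004 [ 96  94 102 102   6   7  38 100  98  95  75]
```

```bash
python3 -m pendant '[[-1,0,0.003,0.15,0,0,0],[-1,0,0.003,0.3,0,0,0],[-1,0,0.003,0.42,0,0,0],[-1,0,0.003,0.5,0,0,0],[-1,0,0.003,0.53,0,0,0],[-1,0,0.003,0.53,0,0,0],[-1,0,0.003,0.53,0,0,0]]' 40 | grep -E 'ee_|ft'
python3 -m pendant '[[1,0,0,0,0,0,0],[1,0,0,0,0,0,0],[1,0,0,0,0,0,0],[1,0,0,0,0,0,0],[1,0,0,0,0,0,0],[1,0,0,0,0,0,0],[1,0,0,0,0,0,0],[1,0,0,0,0,0,0]]' 40
python3 -m pendant '[[1,0,0,0,0,0,0],[1,0,0,0,0,0,0],[1,0,0,0,0,0,0],[1,0,0,0,0,0,0]]' 40
```

```text
ee_pos: [0.4514, 0.3123, 0.0413]
ft_force: [-0.3, -0.0, -0.1]
time: 12.6
ee_pos: [0.4506, 0.3119, 0.04]
eef_rot: [-0.131, 0.991, -0.0, -0.0]
ft_force: [2.4, -10.8, 4.0]
width: 0.0154
grip_force: 6.5
time: 13.1
ee_pos: [0.4514, 0.3093, 0.04]
eef_rot: [-0.13, 0.992, -0.002, -0.0]
ft_force: [1.1, -9.8, 4.3]
width: 0.0089
grip_force: 40.0
```

```bash
python3 -m pendant '[[1,0,0,-0.03,0,0,0],[1,0,0,-0.1,0,0,0],[1,0,0,-0.2,0,0,0],[1,0,0,-0.32,0,0,0],[1,0,0,-0.45,0,0,0],[1,0,0,-0.6,0,0,0],[1,0,0,-0.6,0,0,0],[1,0,0,-0.6,0,0,0]]'
python3 - <<'E'
from h import *
from bench import r
c=snap('wrist','w6');T=snap('top','top6');S=snap('side','side6'); s=r.read_state();M=R.from_quat(s['eef_rot']).as_matrix();p=s['ee_pos'];print(p,M)
mx=-M[:,0]; o=p-.005*M[:,2]; H=o+.1*mx+.002*-M[:,2]; print('head pred',H)
for n,cc in(('top',T),('side',S)):
    u,v=proj(cc,H); print(n,u,v); u,v=int(u),int(v)
    b=cc['pixels'][v-12:v+13,u-14:u+15]; cv2.imwrite(f'pics/h{n}.png',b[:,:,::-1])
tiles=[cv2.resize(cc['pixels'][int(proj(cc,H)[1])-25:int(proj(cc,H)[1])+25,int(proj(cc,H)[0])-25:int(proj(cc,H)[0])+25],(400,400),interpolation=cv2.INTER_CUBIC) for cc in(T,S)]
cv2.imwrite('pics/h6.png',np.hstack(tiles)[:,:,::-1])
for cc,n in((T,'top'),(S,'side')):
    u,v=proj(cc,H).astype(int); im=cc['pixels'][v-14:v+15,u-14:u+15]; h=cv2.cvtColor(im,cv2.COLOR_RGB2HSV)
    m=((h[...,1]<60)&(h[...,2]>110)).astype('uint8'); k,lab,st,ce=cv2.connectedComponentsWithStats(m,connectivity=4)
    for i in range(1,k):
        if st[i,4]>15: print(n,st[i],st[i,0]+st[i,2]/2-.5+u-14,st[i,1]+st[i,3]/2-.5+v-14)
E
```

```text
time: 14.1
ee_pos: [0.4502, 0.3122, 0.2198]
eef_rot: [-0.131, 0.991, 0.0, -0.0]
ft_force: [-0.1, 0.5, -1.2]
width: 0.0088
grip_force: 40.0
[0.45000149 0.31179984 0.21889831] [[-9.65689850e-01 -2.59693601e-01 -1.53215119e-03]
 [-2.59691969e-01  9.65690777e-01 -1.18514578e-03]
 [ 1.78735905e-03 -7.46595893e-04 -9.99998124e-01]]
head pred [0.5465812  0.33777733 0.22571956]
top 163.37520906581372 156.65885757029622
side 337.84522626098374 88.56771793148963
top [  9   9  13  13 135] 164.0 157.0
side [10 13  9  5 37] 337.0 89.0
```

```bash
cat > tgt.py <<'E'
from h import *
import sys
from bench import r
P=np.array([.5923,-.0137,.112]); y=np.radians(11.5)
ex=np.array([np.cos(y),np.sin(y),0]);ey=np.array([-ex[1],ex[0],0]);ez=np.array([0,0,1.])
n=(ez-ey)/2**.5
def go(back,up):
    M=np.column_stack([-ex,np.cross(-n,-ex),-n]); o=P-.1*ex-.002*n-back*ex+up*ez
    tcp=o-.005*n; s=r.read_state(); C=R.from_quat(s['eef_rot']); c=C.as_matrix()
    print('target',tcp,'ee',s['ee_pos'],'shift/.3',(c.T@(tcp-s['ee_pos'])/.3).round(4),'turn',(np.degrees((C.inv()*R.from_matrix(M)).as_rotvec())/120).round(4))
    print('joints',s['joint_positions'].round(2))
if __name__=='__main__': go(float(sys.argv[1]),float(sys.argv[2]))
E
python3 tgt.py .09 .11
```

```text
target [ 0.40512749 -0.04672953  0.21705025] ee [0.45000149 0.31179984 0.21889831] shift/.3 [ 0.4548 -1.1152  0.0078] turn [-0.3753 -0.0124  0.0277]
joints [-0.85  0.17  0.18  1.7  -0.03  1.27  1.17]
```

```bash
python3 -m pendant '[[1,0.04,-0.07,0,-0.02,0,0],[1,0.08,-0.2,0,-0.06,0,0.01],[1,0.13,-0.35,0,-0.1,0,0.02],[1,0.18,-0.5,0,-0.15,0,0.027],[1,0.22,-0.6,0,-0.19,-0.006,0.027],[1,0.25,-0.65,0,-0.19,-0.006,0.027],[1,0.25,-0.65,0,-0.19,-0.006,0.027]]'; python3 tgt.py .09 .11
```

```text
time: 15.12
ee_pos: [0.4286, 0.1039, 0.2197]
eef_rot: [-0.1, 0.975, 0.196, -0.02]
ft_force: [-0.1, 0.3, -0.0]
width: 0.0084
grip_force: 40.0
target [ 0.40512749 -0.04672953  0.21705025] ee [0.42855721 0.10392596 0.21974382] shift/.3 [ 0.1782 -0.4424 -0.1759] turn [-0.1853 -0.0007  0.0013]
joints [-0.51 -0.04  0.45  1.97 -0.39  1.29  1.85]
```

```bash
python3 -m pendant '[[1,0.03,-0.07,-0.03,-0.03,0,0],[1,0.07,-0.17,-0.07,-0.08,0,0],[1,0.12,-0.3,-0.12,-0.13,0,0],[1,0.16,-0.4,-0.16,-0.17,0,0],[1,0.178,-0.442,-0.176,-0.185,-0.001,0.001],[1,0.178,-0.442,-0.176,-0.185,-0.001,0.001],[1,0.178,-0.442,-0.176,-0.185,-0.001,0.001]]'; python3 tgt.py .09 0
```

```text
time: 16.0
ee_pos: [0.4059, -0.0445, 0.2171]
eef_rot: [-0.095, 0.919, 0.381, -0.039]
ft_force: [0.3, 0.3, -0.8]
width: 0.0089
grip_force: 40.0
target [ 0.40512749 -0.04672953  0.10705025] ee [ 0.40592647 -0.04451543  0.21713674] shift/.3 [ 0.0046 -0.2641  0.2548] turn [-0.0001 -0.0012  0.0021]
joints [-0.16  0.27  0.72  1.88 -0.7   1.69  2.52]
```

```bash
python3 -m pendant '[[1,-0.05,-0.03,0.03,0,0,0],[1,-0.1,-0.06,0.06,0,0,0],[1,-0.128,-0.072,0.07,0,-0.001,0.002],[1,-0.128,-0.072,0.07,0,-0.001,0.002],[1,-0.128,-0.072,0.07,0,-0.001,0.002]]'; python3 tgt.py .05 0
```

```text
time: 16.62
ee_pos: [0.4431, -0.0389, 0.1877]
eef_rot: [-0.091, 0.919, 0.381, -0.037]
ft_force: [-0.8, -0.4, -0.7]
width: 0.0086
grip_force: 40.0
target [ 0.44432447 -0.03875481  0.10705025] ee [ 0.44308147 -0.03894097  0.18767259] shift/.3 [-0.004  -0.1902  0.1899] turn [-0.      0.0012 -0.0007]
joints [-0.15  0.38  0.69  1.83 -0.77  1.66  2.54]
```

```bash
python3 -m pendant '[[1,0.015,-0.02,0.02,0,0,0],[1,0.03,-0.05,0.05,0,0,0],[1,0.03,-0.08,0.08,0,0.001,-0.001],[1,0.03,-0.08,0.08,0,0.001,-0.001]]'; python3 tgt.py .06 0
```

```text
time: 17.12
ee_pos: [0.4336, -0.0407, 0.1522]
eef_rot: [-0.092, 0.919, 0.381, -0.039]
ft_force: [-0.9, -0.2, -0.1]
width: 0.0088
grip_force: 40.0
target [ 0.43452523 -0.04074849  0.10705025] ee [ 0.43357455 -0.04072026  0.15222559] shift/.3 [-0.0033 -0.1071  0.1058] turn [ 0.0006 -0.0003 -0.0008]
joints [-0.07  0.41  0.61  1.87 -0.76  1.6   2.58]
```

```bash
python3 - <<'E'
s=open('tgt.py').read()
s=s.replace("def go(","Q=R.from_rotvec(-np.radians(15)*n).as_matrix(); mx=Q@ex\ndef go(").replace("np.column_stack([-ex,np.cross(-n,-ex),-n])","np.column_stack([-mx,np.cross(-n,-mx),-n])").replace("o=P-.1*ex","o=P-.1*mx")
open('tgt.py','w').write(s)
E
python3 tgt.py .06 .045
```

```text
target [ 0.43421555 -0.02213529  0.17035152] ee [ 0.43357455 -0.04072026  0.15222559] shift/.3 [-0.0143  0.0854  0.    ] turn [ 0.0006 -0.0004  0.1242]
joints [-0.07  0.41  0.61  1.87 -0.76  1.6   2.58]
```

```bash
python3 -m pendant '[[1,-0.003,0.02,0,0,0,0.03],[1,-0.007,0.045,0,0,0,0.065],[1,-0.011,0.07,0,0,0,0.1],[1,-0.014,0.085,0,0,0,0.124],[1,-0.014,0.085,0,0,0,0.124],[1,-0.014,0.085,0,0,0,0.124]]'; python3 tgt.py .06 0
```

```text
time: 17.88
ee_pos: [0.4349, -0.0224, 0.1712]
eef_rot: [0.027, 0.923, 0.373, -0.087]
ft_force: [0.7, -0.1, 0.7]
width: 0.0084
grip_force: 40.0
target [ 0.43421555 -0.02213529  0.12535152] ee [ 0.43487694 -0.02244263  0.17124857] shift/.3 [-0.0255 -0.1041  0.1092] turn [0.0001 0.0002 0.0015]
joints [-0.14  0.36  0.65  1.88 -0.77  1.61  2.28]
```

j7 has come down to 2.28. Descend, then check.

```bash
python3 -m pendant '[[1,-0.006,-0.025,0.027,0,0,0],[1,-0.013,-0.055,0.055,0,0,0],[1,-0.02,-0.085,0.085,0,0,0],[1,-0.0255,-0.104,0.109,0,0,0.001],[1,-0.0255,-0.104,0.109,0,0,0.001],[1,-0.0255,-0.104,0.109,0,0,0.001]]'; python3 tgt.py 0 0
python3 - <<'E'
from ptr import *
snap('top','top7');snap('side','side7');snap('wrist','w7'); run('top7','side7',(.592,-.013))
E
```

```text
time: 18.62
ee_pos: [0.4344, -0.022, 0.1256]
eef_rot: [0.028, 0.923, 0.373, -0.087]
ft_force: [0.6, 0.7, 0.5]
width: 0.0083
grip_force: 40.0
target [ 0.49301103 -0.01017322  0.12535152] ee [ 0.43442144 -0.02202282  0.12562124] shift/.3 [-0.1927  0.0507  0.0006] turn [0.0001 0.0002 0.0001]
joints [-0.12  0.44  0.63  1.91 -0.8   1.55  2.35]
top7 ring centre [ 0.59381069 -0.01397717] med res 0.00037517184337853074 248
side7 ring centre [ 0.5919513  -0.00877044] med res 0.00027231317355215154 34
```

Run:
```python
from h import *
H=np.array([.5923,-.0137,.112])-.06*np.array([.98,.199,0])
im=[]
for n in('top7','side7'):
    c=load(n); u,v=proj(c,H); print(n,u,v); u,v=int(u),int(v); im.append(cv2.resize(c['pixels'][v-25:v+25,u-25:u+25],(400,400),interpolation=cv2.INTER_CUBIC))
cv2.imwrite('pics/hh.png',np.hstack(im)[:,:,::-1])
```

```text
top7 310.65111529251374 173.63151546982164
side7 342.9354178271847 185.5394194883065
```

View pics/hh.png

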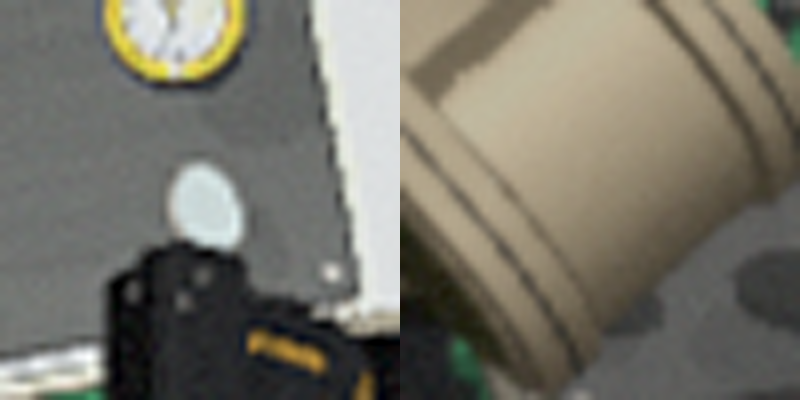

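The mirror head is at (206,205) in the zoom, which is within half a pixel of the prediction. The side view is blocked by the arm. I'll advance along the station's x.

```bash
python3 -m pendant '[[1,-0.03,0.008,0,0,0,0],[1,-0.07,0.018,0,0,0,0],[1,-0.11,0.029,0,0,0,0],[1,-0.15,0.039,0,0,0,0],[1,-0.18,0.047,0,0,0,0],[1,-0.193,0.051,0,0,0,0],[1,-0.193,0.051,0.001,0,0,0],[1,-0.193,0.051,0.001,0,0,0]]'; python3 tgt.py 0 0
python3 - <<'E'
from ptr import *
snap('top','top8');ring(load('top8'),np.array([285,325,135,165]),'t',(.592,-.013))
E
```

```text
time: 19.77
ee_pos: [0.4927, -0.0101, 0.1251]
eef_rot: [0.028, 0.923, 0.373, -0.088]
ft_force: [0.4, 0.3, -0.8]
width: 0.0085
grip_force: 40.0
target [ 0.49301103 -0.01017322  0.12535152] ee [ 0.49268747 -0.01011384  0.12507919] shift/.3 [-0.0009  0.0006 -0.0009] turn [ 0.0002  0.0001 -0.0001]
joints [-0.13  0.53  0.6   1.78 -0.86  1.57  2.3 ]
t ring centre [ 0.59382186 -0.01392845] med res 0.0004905655935325444 211
```

```bash
python3 -m pendant '[[1,0,0,0,0,0,0],[1,0,0,0,0,0,0],[1,0,0,0,0,0,0],[1,0,0,0,0,0,0],[1,0,0,0,0,0,0],[1,0,0,0,0,0,0],[1,0,0,0,0,0,0],[1,0,0,0,0,0,0]]' && python3 -c "
from bench import r;print(r.close_job())"
```

```text
time: 20.82
ee_pos: [0.4929, -0.01, 0.1251]
eef_rot: [0.028, 0.923, 0.373, -0.088]
ft_force: [-0.5, -0.1, 0.2]
width: 0.0085
grip_force: 40.0
the job is handed in; nothing more can be done
None
```

I handed the job in at 20.8 s: by my measurements the movement is within 1–2 mm of the pointer, the knob is released, and the mirror is held still 28 mm below the mark at 45° to the camera; I saw no contact, but never viewed the mark in the mirror, and I turned the handle 15° within the face plane to keep joint 7 in range.

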